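# Slide an aligner into focus and photograph it

## Task

Bring the clear aligner on the focus rail to its picture distance: press the blue pad in the middle of the black saddle down to free its brake and, keeping it pressed, push the saddle along the rail towards the camera until its brass bumper rests against the red stop clip, then let the pad come up again so that the brake holds. Only then press the green shutter button on top of the camera fully down and let it go. Do it all by touch, nothing is grasped or lifted; leave the aligner lying on its plate untouched and do not disturb the other things.

Things in the scene. Friction and masses are not known exactly. Their poses are not given: they have to be found in the camera images.
- focus_rail: Focus rail fixed to the desk: two parallel aluminium bars, 380 mm long, 36 mm wide over both, top at 24 mm, with a white inspection camera (58 x 56 mm, top at 78 mm) bolted on one end. Origin: centre of its underside, on the desk. Its x axis runs along the bars towards the camera, z up, its -y side bears the scale and the stop clip. Nothing on it is higher than 93 mm.
- saddle (a joint): Travel of the black saddle (70 mm long, 52 mm wide, top at 33 mm) along the rail's +x axis, m: 0 where it stands at the start (which differs from run to run), it grows towards the camera. With the brake free it runs with about 1 N of friction.
- pad_top (a point): Centre of the ribbed top of the blue brake pad in the middle of the saddle, 44 mm above the desk at rest. The pad is 40 mm along the rail and 30 mm across; a ridge 3.6 mm wide and 4 mm high stands at each of its two ends, 33 mm apart inside, so a fingertip sits between them and can push against one. Axes as the rail's.
- pad (a joint): How far the blue pad is pressed, m: between -0.001 and 0.0005 when up (brake on), 0.005 fully down. It springs up by itself. It takes about 5 N to start it moving and 7 N to hold it fully down. While it is up the brake holds the saddle (dragging it then takes about 8 N and wears the brake); from 0.0015 on the saddle is free. The pad can be pressed anywhere between its ridges.
- bumper_tip (a point): Centre of the front face of the brass bumper (10 mm thick) on an ear at the saddle's -y side, 24 mm above the desk, 39 mm ahead of and 34 mm beside the pad's centre. Axes as the rail's.
- stop_face (a point): Centre of the face of the red stop clip (14 mm long, 26 mm wide, top at 33 mm, white line on it) that the bumper meets, 24 mm above the desk. The clip is clamped to the rail and cannot move. Axes as the rail's: the gap still to go is the distance from bumper_tip to stop_face along the rail's x axis.
- plate_in (a point): Centre of the floor of the grey specimen plate that the saddle carries in front of it, 80 mm ahead of the pad's centre, 30 mm above the desk; inside 68 x 38 mm, with a rim 3 mm high. It moves with the saddle.
- aligner: Clear (milky looking) thermoformed dental aligner, a horseshoe-shaped arch, 62 x 32 x 10 mm, lying loose on the specimen plate. Origin: centre of its underside.
- shutter_top (a point): Centre of the top of the green shutter button (20 mm across, in a dark ring of 36 mm) on the camera, 93 mm above the desk.
- shutter (a joint): How far the shutter button is pressed, m: 0 up, 0.005 fully down; springs up by itself; fully down at 4 N. It counts as pressed beyond 0.0035.
- lamp_head (a point): Centre of the round head (a tilted ring 200 mm across) of the magnifier lamp that hangs over the desk left of the rail, always in the same place; it fills the space from 100 mm nearer to 100 mm further than this point, 70 mm to either side, 100 mm below to 100 mm above, its arm goes up and back from there. It is solid furniture: the arm, which starts left of it, must pass above it or in front of it.
- next_aligner: A second such aligner, 62 x 32 x 10 mm, waiting on the desk on the robot's side of the rail; leave it.
- silicone_dish: Small red silicone mixing dish, 54 mm across and 22 mm high, on the desk on the robot's side of the rail; leave it.
- masking_tape: Roll of masking tape lying flat, 103 mm across and 25 mm high; leave it.
- bur_box: Clear lidded box of discs, 57 x 41 x 43 mm; leave it.
- dropper_bottle: Brown dropper bottle, 33 mm across and 102 mm high; leave it.

How it is judged (in metres and radians):
On the way, in this order (a step that is already met when the one before it is completed fails the run):
1. the blue pad is pressed, the brake is free, with the saddle still well short of the stop (value of joint pad above 0.002 m and x of bumper_tip in the frame of stop_face below -0.02 m), for 0.05 s.
2. the bumper rests against the stop clip and the pad is up again (value of joint pad below 0.001 m and x of bumper_tip in the frame of stop_face between -0.002 and 0.002 m), for 0.2 s.
3. the shutter button is pressed (value of joint shutter above 0.0035 m), for 0.02 s.
At the end, for the whole second after the job is handed in: The saddle's bumper is within 2 mm of the stop clip's face, pad and shutter button are up (under 1 mm), the saddle is at rest and the aligner lies flat on its plate, within 6 mm of the plate's centre (all of step 2 and value of joint shutter below 0.001 m and velocity of joint saddle between -0.003 and 0.003 m/s and horizontal distance between aligner and plate_in below 0.006 m and z of aligner in the frame of plate_in below 0.002 m); the robot touches nothing.
It fails at once if the saddle is dragged along with its brake on (pad pressed less than 1.5 mm) (value of joint pad below 0.0015 m and (velocity of joint saddle above 0.01 m/s or velocity of joint saddle below -0.01 m/s)).
It fails at once if the shutter is pressed before the bumper is at the stop (value of joint shutter above 0.0025 m and x of bumper_tip in the frame of stop_face below -0.003 m).
It fails at once if the aligner on the plate is touched by the fingers, lifted or shaken off its place (contact force between the fingers and aligner above 0.5 N or z of aligner in the frame of plate_in above 0.006 m or horizontal distance between aligner and plate_in above 0.01 m).
It fails at once if one of the other things is moved by more than 10 mm or lifted (distance of any of next_aligner, silicone_dish, masking_tape, bur_box, dropper_bottle from where it was at the start of the episode above 0.01 m).
It also fails if it takes over 48 s, if anything falls off the work surface, if the arm or the gripper's body presses on something with over 40 N, if the wrist force passes 120 N, or if a joint passes its speed limit or range.

## Robot

A 6-joint arm with a two-finger parallel gripper is mounted at the origin on a cart in front of the work surface, level with it; the furniture and walls round the work are solid. World frame = base frame: x ahead of the robot, y to its left, z up, the work surface at z = 0. Lengths are in m, angles in degrees, forces in N, time in s.
With the tool pointing down it reaches from about 0.35 to 0.875 m from the base axis. Payload 4.2 kg.
Tool frame: the origin (TCP) lies on the centre line of the jaws, within the pads' length; the fingertips stand tip_reach ahead of it and the grasp point (between the pads) is the TCP (tip_reach is the distance from the TCP to the fingertips, in m); z points along the fingers, y is the line along which they close (so a half turn about z gives the same grasp; the last joint's range is limited). The gripper opens to 87 mm and grips with 3 to 60 N. Pads are 19 mm wide; open, the fingers measure 117 mm over their backs; the gripper's body (75 mm by 190 mm) begins 51 mm behind the grasp point.
Start: joints at [90.791, 22.042, 0.453, 0, -68.411, -14.817], TCP at [0.151, 0.606, 0.242] pointing down, gripper open.
Joint ranges: [-179.83, 179.83], [-69.29, 118.12], [-61.27, 80.66], [-181.25, 117.63], [-171.15, -9.14], [-177.46, 177.46]. Speed limits (degrees/s): [159.86, 159.86, 180, 180, 180, 180].

## Interface

Orientations are given as a 3x3 rotation matrix whose columns are the frame's x, y, z axes.
In Python, from station import sense, capture, finish_job, tip_reach gives the robot as it stands.
- The arm moves only by the tool arm_command, never from a script. Its argument "deltas" is a list of rows, each a list of 7 numbers: the turn, a rotation vector about the tool's x, y, z in rad, then the shift along the tool's x, y, z in cm, then the closure, from -1 (fully open) to 1 (shut), so that 0 is half open. In form: [[rx, ry, rz, dx, dy, dz, hand], ...]. A call has 1 to 8 rows; each row is the pose to reach, as a shift and turn from the pose commanded when the call began, along the tool's axes at that moment; what a row does not reach only later rows make up. A row lasts 1/12 s, in which the tool goes at most 41.7 mm and 7.16 degrees, less where a joint would pass 70% of its speed; a pose out of reach is approached as far as the arm can. A call with a gripper value outside its range is refused whole. The fingers move at their own pace and stop on an object; the grip force is fixed at half the most. Time passes only in rows, so rows that repeat a pose let the fingers close. It gives the time, the measured TCP pose, the force, the opening and the grip force at its end, in the units of the state.
- sense(): the state, without advancing time (a new reading comes with each control period).
- capture(name): name is "scene" or "top" or "wrist"; returns a dict with "pixels" (384x512x3 uint8, blue, green, red), "fovy" (degrees; the focal length in pixels is half the picture's height over the tangent of half this angle, whatever the lens; pixels are square), "cx", "cy" (the principal point, pixels), "k1" (the pictures are not rectified: a ray, as slopes to the right and down, at radius r is drawn at 1 + k1 r^2 times it, then the intrinsics apply), "rvec" (rotation vector, rad) and "tvec" (3), from world to camera coordinates, as OpenCV has them. Camera axes: x right, y down, z forward; pixel columns grow to the right and rows downward; lengths in m; the calibration is good to about 2 mm. A picture is of the moment at which its call begins. There is no depth.
- finish_job(): hands the job in; it is judged then, once.
The state is a dict: "time_s": time; "joints": joint angles; "joint_velocities": joint speeds; "effort": joint torques, N m; "tcp_pos": TCP position; "ee_rot": TCP orientation; "wrist_force": force on the tool from outside, world axes, zero at the start; "moment": the same for the moment, N m; "gripper_width": opening from 0.0 (shut) to 1.0 (fully open); "gripper_force": force on a finger pad.
Only numpy, scipy, OpenCV 4.12 (cv2) and the standard library are available. Lean on these libraries where they do the work, as an engineer would, in place of code of your own. Each camera call takes 0.05 s, during which the arm holds its last target. There are 200 camera calls.

## Working session

There is one attempt and no reset: what is moved stays moved. The work goes in short steps, Python scripts to look and compute and a tool call to move; the robot and the scene stay as the last step left them, time stands still between calls to the robot, and variables do not carry over. Pictures are saved under pics/ and viewed, at most 10 in all, crops included, and the job is handed in when it is done.

Besides the shell and the picture viewer there is one more tool, called after ">>>" as name(argument=value, ...) on one line, values as JSON. arm_command: Moves the arm, as the interface text tells. Its arguments: {"type":"object","properties":{"deltas":{"type":"array"}},"required":["deltas"]}

```bash
ls; mkdir -p pics
cat > h.py <<'E'
import numpy as np, cv2
from station import sense, capture, finish_job, tip_reach
def K(c):
    f=192/np.tan(np.radians(c["fovy"])/2); return np.array([[f,0,c["cx"]],[0,f,c["cy"]],[0,0,1.]])
def ray(c,uv):
    uv=np.asarray(uv,float).reshape(-1,2)
    p=cv2.undistortPoints(uv.reshape(-1,1,2),K(c),np.array([c["k1"],0,0,0,0.])).reshape(-1,2)
    R=cv2.Rodrigues(np.array(c["rvec"],float))[0]; t=np.array(c["tvec"],float).ravel()
    d=np.c_[p,np.ones(len(p))]@R; return -R.T@t,d
def onz(c,uv,z):
    o,d=ray(c,uv); return o+d*((z-o[2])/d[:,2])[:,None]
def proj(c,P):
    return cv2.projectPoints(np.asarray(P,float).reshape(-1,1,3),np.array(c["rvec"],float),np.array(c["tvec"],float),K(c),np.array([c["k1"],0,0,0,0.]))[0].reshape(-1,2)
E
python3 - <<'E'
from h import *
import pickle
print(tip_reach); s=sense(); print(s["time_s"],s["tcp_pos"],np.round(s["ee_rot"],3),s["wrist_force"])
C={n:capture(n) for n in("scene","top")}
pickle.dump(C,open("c0.pkl","wb"))
for n in C:
    c=C[n]; print(n,c["fovy"],c["k1"],ray(c,[[c["cx"],c["cy"]]]))
    cv2.imwrite(f"pics/{n}0.png",c["pixels"])
cv2.imwrite("pics/both0.png",np.hstack([cv2.resize(C[n]["pixels"],None,fx=.78,fy=.78) for n in C]))
E
```

```text
pics
0.019
0.0 [0.15134426 0.60580815 0.24044952] [[ 0.97  -0.243 -0.   ]
 [-0.243 -0.97  -0.002]
 [ 0.     0.002 -1.   ]] [-0.87645857  0.95807973  0.0396429 ]
scene 44.417960918288536 0.05303474439320554 (array([-0.12184293,  0.35313341,  1.14197867]), array([[ 0.50519511, -0.38633332, -0.77170232]]))
top 43.67301980582664 -0.09425959165058874 (array([ 0.39370904, -0.13634815,  1.54096416]), array([[ 0.10266378, -0.0146428 , -0.99460833]]))
```

View pics/scene0.png

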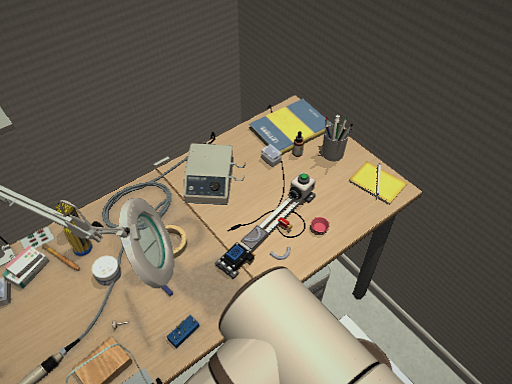

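View pics/top0.png

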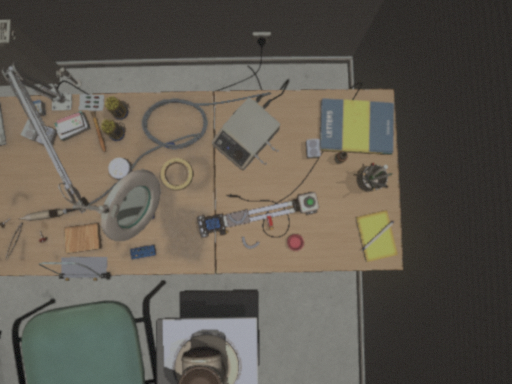

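The scene view shows the saddle's pad near (235,254), the clip near (284,224), the green button near (303,177) and the lamp near (147,240). In the top view these are (211,224), (269,222), (309,202) and (130,205).

Run:
```python
from h import *
import pickle
C=pickle.load(open("c0.pkl","rb"))
W={"scene":(215,300,165,285),"top":(190,325,190,245)}
for n,c in C.items():
    u0,u1,v0,v1=W[n]; u1=325
    hsv=cv2.cvtColor(c["pixels"][v0:v1,u0:u1],cv2.COLOR_BGR2HSV)
    for col,lo,hi,z in(("blue",(100,120,50),(125,255,255),.044),("green",(50,90,40),(85,255,255),.093),("red",(0,170,70),(6,255,255),.033),("red2",(170,170,70),(180,255,255),.033)):
        m=cv2.inRange(hsv,lo,hi); k,_,st,ce=cv2.connectedComponentsWithStats(m)
        for i in range(1,k):
            if st[i,4]>8:
                uv=ce[i]+[u0,v0]; print(n,col,uv.round(1),st[i,4],st[i,2:4],onz(c,uv,z).round(4))
def tri(a,b):
    o1,d1=ray(C["scene"],a);o2,d2=ray(C["top"],b)
    A=np.c_[d1[0],-d2[0]];x=np.linalg.lstsq(A,o2-o1,rcond=None)[0]
    return o1+d1[0]*x[0],o2+d2[0]*x[1]
print("lamp",tri((147,240),(130,205)))
c=C["top"];a=cv2.resize(c["pixels"][185:250,190:330],None,fx=5.5,fy=5.5,interpolation=cv2.INTER_CUBIC)
cv2.imwrite("pics/z0.png",a)
```

```text
scene blue [234.9 252. ] 154 [18 17] [[ 0.4498 -0.0264  0.044 ]]
scene green [303.6 176.4] 33 [7 6] [[ 0.5088 -0.3248  0.093 ]]
scene red [283.6 220.3] 29 [11  6] [[ 0.4548 -0.2052  0.033 ]]
top green [309.6 201.5] 17 [5 4] [[ 0.5085 -0.3283  0.093 ]]
lamp (array([0.4953169 , 0.18043822, 0.24293812]), array([0.49580142, 0.18111257, 0.24314119]))
```

View pics/z0.png

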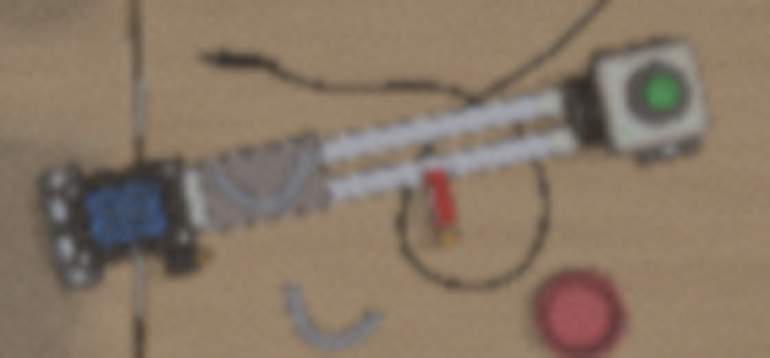

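>>> arm_command(deltas=[[0,0,0,0,0,-4,1],[0,0,0,0,0,-8,1],[0,0,0,0,0,-12,1],[0,0,0,0,0,-16,1],[0,0,0,0,0,-20,1],[0,0,0.1,2.5,3,-21,1],[0,0,0.2,5,6,-21,1],[0,0,0.3,7.5,9,-21,1]])

```text
time_s: 0.77
tcp_pos: [0.2025, 0.5002, 0.4517]
ee_rot: [[0.853, -0.521, -0.0], [-0.521, -0.853, 0.001], [-0.001, -0.001, -1.0]]
wrist_force: [0.9, 0.3, 0.1]
gripper_width: 0.477
gripper_force: 0.0
```

```bash
cat > to.py <<'E'
from h import *
import sys
# usage: to.py x y z yaw_deg : the move from here in tool axes (cm) and turn about z (rad)
s=sense(); R=np.array(s["ee_rot"]); p=np.array(s["tcp_pos"]); t=np.array(list(map(float,sys.argv[1:4])))
print("t",round(s["time_s"],2),"pos",p.round(4),"yaw",np.degrees(np.arctan2(R[1,0],R[0,0])).round(2),"z",R[:,2].round(3),"J",np.round(s["joints"],1),"F",np.round(s["wrist_force"],1),"w",s["gripper_width"])
y=float(sys.argv[4]); print("cm",(R.T@(t-p)*100).round(2),"rz",-np.radians(y-np.degrees(np.arctan2(R[1,0],R[0,0]))).round(3))
E
python3 to.py .33 .18 .45 -75
```

```text
t 0.77 pos [0.2025 0.5002 0.4517] yaw -31.43 z [-0.     0.001 -1.   ] J [ 85.2   9.6  12.5  -0.  -92.9 -26.6] F [0.9 0.3 0.1] w 0.47672049321002696
cm [27.58 20.67  0.14] rz 0.76
```

>>> arm_command(deltas=[[0,0,0.1,3.4,2.6,0,1],[0,0,0.2,6.9,5.2,0,1],[0,0,0.3,10.3,7.8,0,1],[0,0,0.4,13.8,10.3,0,1],[0,0,0.5,17.2,12.9,0,1],[0,0,0.6,20.7,15.5,0,1],[0,0,0.7,24.1,18.1,0,1],[0,0,0.76,27.6,20.7,0,1]])

```text
time_s: 1.43
tcp_pos: [0.3266, 0.1894, 0.4515]
ee_rot: [[0.26, -0.966, 0.0], [-0.966, -0.26, 0.0], [-0.0, -0.0, -1.0]]
wrist_force: [0.4, 0.5, -0.9]
gripper_width: 0.009
gripper_force: 0.0
```

```bash
python3 to.py .42 -.03 .25 -79
```

```text
t 1.43 pos [0.3266 0.1894 0.4515] yaw -74.95 z [ 0.  0. -1.] J [ 55.1  -8.1  -5.5  -0.  -92.6 -40.1] F [ 0.4  0.5 -0.9] w 0.009214846255708387
cm [23.62 -3.32 20.14] rz 0.071
```

>>> arm_command(deltas=[[0,0,0,3.5,-0.5,0,1],[0,0,0,7,-1,0,1],[0,0,0,10.5,-1.5,0,1],[0,0,0,14,-2,0,1],[0,0,0.07,18,-2.5,4,1],[0,0,0.07,21,-3,7,1],[0,0,0.07,23.6,-3.3,10,1],[0,0,0.07,23.6,-3.3,14,1]])

```text
time_s: 2.1
tcp_pos: [0.4214, -0.0284, 0.3211]
ee_rot: [[0.191, -0.981, 0.004], [-0.982, -0.191, -0.0], [0.001, -0.004, -1.0]]
wrist_force: [2.2, -0.8, -0.5]
gripper_width: 0.009
gripper_force: 0.0
```

```bash
python3 to.py .45 -.03 .2 -79
python3 - <<'E'
from h import *
import pickle
C={n:capture(n) for n in("wrist","scene")}
pickle.dump(C,open("c1.pkl","wb"))
cv2.imwrite("pics/w1.png",C["wrist"]["pixels"])
E
```

```text
t 2.1 pos [ 0.4214 -0.0284  0.3211] yaw -78.96 z [ 0.004 -0.    -1.   ] J [ 18.4  -1.6 -17.7   0.1 -73.7  -7.4] F [ 2.2 -0.8 -0.5] w 0.00855273233987492
cm [ 0.7  -2.73 12.12] rz 0.001
```

View pics/w1.png

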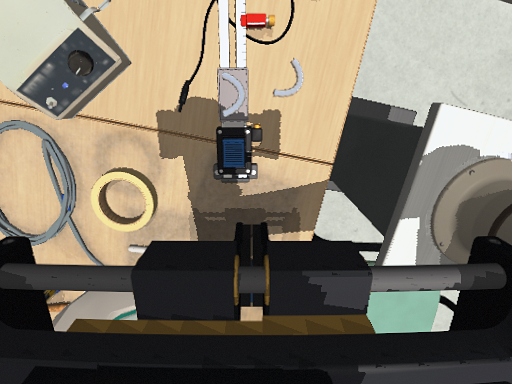

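The wrist view shows the pad at about (233,152), the bumper at (257,133), the clip at (256,20), and the rail running straight up the picture.

Run:
```python
from h import *
import pickle
c=pickle.load(open("c1.pkl","rb"))["wrist"]
hsv=cv2.cvtColor(c["pixels"],cv2.COLOR_BGR2HSV)
b=cv2.inRange(hsv,(98,110,50),(125,255,255)); b[:130]=0;b[180:]=0;b[:,:210]=0;b[:,260:]=0
r=cv2.inRange(hsv,(0,170,80),(8,255,255))|cv2.inRange(hsv,(172,170,80),(180,255,255)); r[50:]=0
y=cv2.inRange(hsv,(14,90,50),(30,255,255)); y[:118]=0;y[148:]=0;y[:,:246]=0;y[:,270:]=0
for n,m,z in(("blue",b,.044),("red",r,.033),("brass",y,.028)):
    p=cv2.findNonZero(m).reshape(-1,2); print(n,len(p),p.min(0),p.max(0),cv2.minAreaRect(p)); print(onz(c,[cv2.minAreaRect(p)[0]],z).round(4), onz(c,[p.mean(0)],z).round(4))
# bars: outer edges at top z=.024 at two rows
g=cv2.cvtColor(c["pixels"],cv2.COLOR_BGR2GRAY).astype(int)
for v in (5,35,45,60):
    print(v,g[v,205:262:1])
```

```text
blue 529 [222 138] [244 166] ((232.9927978515625, 152.32029724121094), (28.137502670288086, 21.06315803527832), 87.70938873291016)
[[ 0.4484 -0.0275  0.044 ]] [[ 0.4484 -0.0282  0.044 ]]
red 224 [241  14] [265  27] ((253.0, 20.5), (13.0, 24.0), 90.0)
[[ 0.4537 -0.2035  0.033 ]] [[ 0.4553 -0.2057  0.033 ]]
brass 96 [247 119] [269 147] ((257.4422912597656, 133.28846740722656), (27.27650260925293, 17.716569900512695), 74.74488067626953)
[[ 0.4187 -0.0589  0.028 ]] [[ 0.4208 -0.0597  0.028 ]]
5 [204 204 206 202 132   1   6 110 198 207 204 205 193 223 246 247 246 246
 246 247 247 248 247 163 190 210 205 207 213 114  71 254 249 246 246 247
 247 248 249 250 188 206 206 204 203 205 205 207 207 210 213 212 210 208
 205 204 206]
35 [156 210 206 205 202 203 205 207 207 207 206 203 209 128 224 247 247 246
 247 247 247 247 250 199 173 210 206 207 205 207  90 171 254 248 247 247
 247 245 213 217 192   0   8  67 128 158 187 184 182 180 178 181 181 179
 180 180 176]
45 [213 210 208 205 204 204 205 208 209 205 205 209 210 212 132 246 248 246
 247 247 247 247 249 251 114 173 203 202 206 206  89 122 255 248 247 247
 247 248 249 251 246 180 211 209 209 210 211 210 207 210 211 209 208 210
 211 208 210]
60 [212 208 207 207 208 208 208 206 207 209 208 207 208 207 206 245 247 247
 247 247 246 247 249 254  60 193 207 203 207 206  85 118 254 248 246 247
 246 246 239 235 227 163 211 210 209 209 211 211 206 204 206 208 207 204
 204 205 205]
```

```bash
python3 to.py .4485 -.0278 .08 -78.6
```

```text
t 2.2 pos [ 0.415  -0.0278  0.3134] yaw -79.03 z [-0.018 -0.003 -1.   ] J [ 18.6  -1.4 -18.5  -0.2 -73.9  -7.6] F [-1.5 -0.2 -0.4] w 0.0033482577610033986
cm [ 0.66 -3.72 23.28] rz -0.008
```

>>> arm_command(deltas=[[0,0,-0.008,0.5,-2,4,1],[0,0,-0.008,0.7,-3.7,8,1],[0,0,-0.008,0.7,-3.7,12,1],[0,0,-0.008,0.7,-3.7,15,1],[0,0,-0.008,0.7,-3.7,15,1],[0,0,-0.008,0.7,-3.7,15,1]])

```text
time_s: 2.7
tcp_pos: [0.4587, -0.0248, 0.1723]
ee_rot: [[0.204, -0.979, -0.0], [-0.979, -0.204, -0.001], [0.001, 0.0, -1.0]]
wrist_force: [0.6, -0.2, 1.5]
gripper_width: 0.004
gripper_force: 0.0
```

```bash
python3 to.py .4485 -.0278 .08 -78.6;  python3 - <<'E'
from h import *
import pickle
c=capture("wrist"); pickle.dump(c,open("c2.pkl","wb"))
cv2.imwrite("pics/w2.png",c["pixels"])
hsv=cv2.cvtColor(c["pixels"],cv2.COLOR_BGR2HSV)
b=cv2.inRange(hsv,(98,110,50),(125,255,255));k,l,st,ce=cv2.connectedComponentsWithStats(b)
for i in range(1,k):
    if st[i,4]>150:
        p=cv2.findNonZero((l==i).astype("uint8")).reshape(-1,2);r=cv2.minAreaRect(p);print(st[i],r,onz(c,[r[0]],.044))
E
```

```text
t 2.7 pos [ 0.4587 -0.0248  0.1723] yaw -78.21 z [-0.    -0.001 -1.   ] J [ 17.3   9.8 -27.8   0.1 -52.4  -5.6] F [ 0.6 -0.2  1.5] w 0.003872843615615056
cm [0.08 1.05 9.23] rz 0.007
[ 247  164   33   43 1144] ((263.0, 185.0), (42.0, 32.0), 90.0) [[ 0.44717567 -0.02767475  0.044     ]]
```

View pics/w2.png

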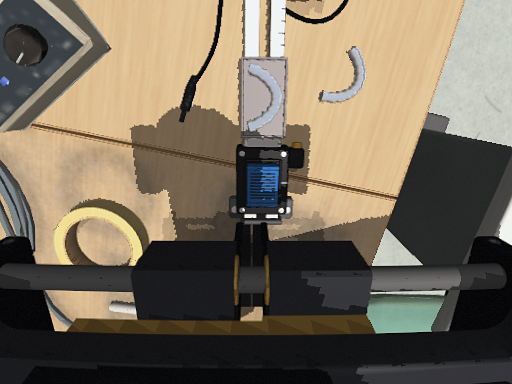

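The pad sits at (263,185), just ahead of and slightly right of the fingertips. I'll move over it and lower.

>>> arm_command(deltas=[[0,0,0.007,0.1,0.6,2.5,1],[0,0,0.007,0.1,1.1,5,1],[0,0,0.007,0.1,1.1,7,1],[0,0,0.007,0.1,1.1,8.5,1],[0,0,0.007,0.1,1.1,9.5,1],[0,0,0.007,0.1,1.1,9.5,1],[0,0,0.007,0.1,1.1,9.5,1],[0,0,0.007,0.1,1.1,9.5,1]])

```text
time_s: 3.42
tcp_pos: [0.4493, -0.0279, 0.0786]
ee_rot: [[0.197, -0.98, 0.005], [-0.98, -0.197, 0.001], [-0.0, -0.006, -1.0]]
wrist_force: [-0.0, -0.1, 0.2]
gripper_width: 0.006
gripper_force: 0.0
```

```bash
python3 to.py .4477 -.0277 .063 -78.6;  python3 - <<'E'
from h import *
c=capture("wrist"); a=cv2.resize(c["pixels"][130:300,150:370],None,fx=3,fy=3)
s=capture("scene");b=cv2.resize(s["pixels"][215:300,190:290],None,fx=5,fy=5)[:,:]
cv2.imwrite("pics/w3.png",a);cv2.imwrite("pics/s3.png",b)
E
```

```text
t 3.42 pos [ 0.4493 -0.0279  0.0786] yaw -78.66 z [ 0.005  0.001 -1.   ] J [ 17.3  16.8 -35.9   0.  -37.   -6. ] F [-0.  -0.1  0.2] w 0.005664443584465554
cm [-0.05  0.16  1.56] rz -0.001
```

View pics/w3.png

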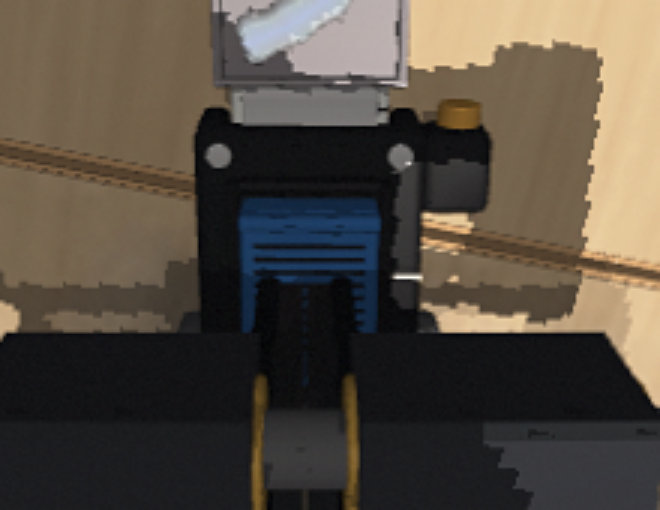

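The closed fingertips are centred over the blue pad, between the ridges. Pressing now.

>>> arm_command(deltas=[[0,0,0,0,0.1,0.5,1],[0,0,0,0,0.1,1,1],[0,0,0,0,0.1,1.3,1],[0,0,0,0,0.1,1.6,1],[0,0,0,0,0.1,1.8,1],[0,0,0,0,0.1,2,1],[0,0,0,0,0.1,2,1],[0,0,0,0,0.1,2,1]])

```text
time_s: 4.18
tcp_pos: [0.4461, -0.0294, 0.0582]
ee_rot: [[0.197, -0.98, -0.0], [-0.98, -0.197, -0.002], [0.001, 0.001, -1.0]]
wrist_force: [-6.3, -1.2, 22.0]
gripper_width: 0.002
gripper_force: 11.2
```

```bash
python3 to.py .4477 -.0277 .058 -78.6
```

```text
t 4.18 pos [ 0.4461 -0.0294  0.0582] yaw -78.62 z [-0.    -0.002 -1.   ] J [ 17.2  18.8 -37.3   0.1 -34.   -6. ] F [-6.3 -1.2 22. ] w 0.0021925741579560524
cm [-0.13 -0.19  0.02] rz -0.0
```

>>> arm_command(deltas=[[0,0,0,0.15,0,-0.02,1],[0,0,0,0.4,0,-0.04,1],[0,0,0,0.8,0,-0.04,1],[0,0,0,1.25,0,-0.04,1],[0,0,0,1.7,0,-0.04,1],[0,0,0,2.15,0,-0.04,1],[0,0,0,2.6,0,-0.04,1],[0,0,0,3.05,0,-0.04,1]])

```text
time_s: 4.85
tcp_pos: [0.452, -0.0593, 0.0582]
ee_rot: [[0.197, -0.98, -0.0], [-0.98, -0.197, -0.001], [0.001, 0.001, -1.0]]
wrist_force: [-4.9, -0.4, 19.3]
gripper_width: 0.004
gripper_force: 9.3
```

```bash
python3 to.py .4730 -.1533 .058 -78.6;  python3 - <<'E'
from h import *
c=capture("wrist"); a=cv2.resize(c["pixels"][0:300,150:420],None,fx=2,fy=2)
cv2.imwrite("pics/w4.png",a)
E
```

```text
t 4.85 pos [ 0.452  -0.0593  0.0582] yaw -78.65 z [-0.    -0.001 -1.   ] J [ 13.1  19.4 -36.1   0.1 -34.5  -1.8] F [-4.9 -0.4 19.3] w 0.0036031794866860896
cm [ 9.63 -0.2   0.03] rz -0.001
```

View pics/w4.png

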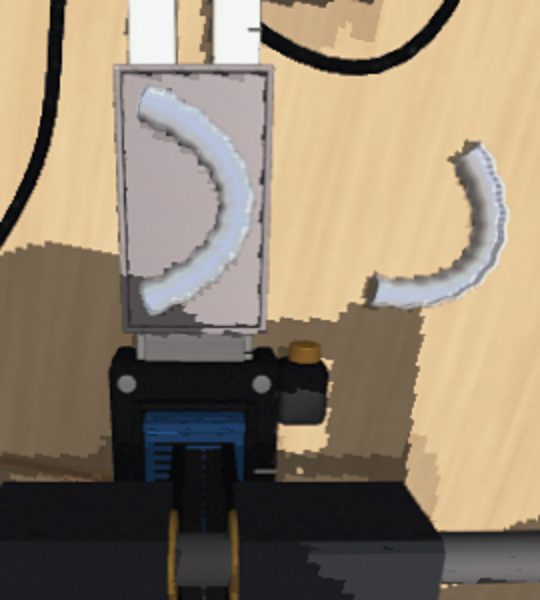

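The saddle is following the finger, with the aligner centred on its plate. Continuing.

>>> arm_command(deltas=[[0,0,0,0.4,0,0,1],[0,0,0,0.9,0,0,1],[0,0,0,1.4,0,0,1],[0,0,0,1.9,0,0,1],[0,0,0,2.4,0,0,1],[0,0,0,2.9,0,0,1],[0,0,0,3.4,0,0,1],[0,0,0,3.9,0,0,1]])

```text
time_s: 5.57
tcp_pos: [0.4596, -0.0976, 0.0582]
ee_rot: [[0.197, -0.98, -0.001], [-0.98, -0.197, -0.001], [0.001, 0.001, -1.0]]
wrist_force: [-5.9, -0.6, 17.7]
gripper_width: 0.01
gripper_force: 8.9
```

>>> arm_command(deltas=[[0,0,0,0.5,0,0,1],[0,0,0,1.0,0,0,1],[0,0,0,1.5,0,0,1],[0,0,0,2.0,0,0,1],[0,0,0,2.5,0,0,1],[0,0,0,2.9,0,0,1],[0,0,0,3.2,0,0,1],[0,0,0,3.5,0,0,1]])

```text
time_s: 6.23
tcp_pos: [0.4664, -0.132, 0.0583]
ee_rot: [[0.197, -0.98, -0.001], [-0.98, -0.197, -0.001], [0.001, 0.001, -1.0]]
wrist_force: [-4.6, 0.3, 17.2]
gripper_width: 0.007
gripper_force: 8.4
```

```bash
python3 to.py .4730 -.1533 .058 -78.6;  python3 - <<'E'
from h import *
c=capture("wrist"); a=cv2.resize(c["pixels"][0:300,150:420],None,fx=2,fy=2)
cv2.imwrite("pics/w5.png",a)
E
```

```text
t 6.23 pos [ 0.4664 -0.132   0.0583] yaw -78.66 z [-0.001 -0.001 -1.   ] J [  3.5  21.6 -32.1   0.1 -36.3   7.8] F [-4.6  0.3 17.2] w 0.0070791870047568475
cm [ 2.22 -0.22  0.03] rz -0.001
```

View pics/w5.png

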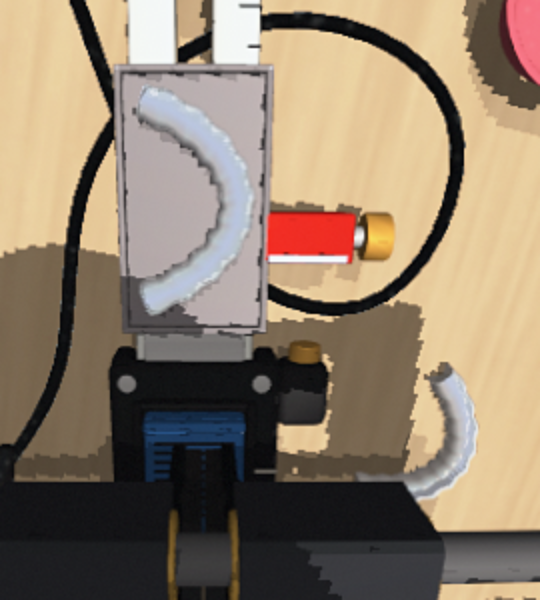

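The bumper face (row 342) is about 80 px short of the clip's face (row 262), which is roughly 22 mm. I'll approach slowly.

>>> arm_command(deltas=[[0,0,0,0.35,0,0,1],[0,0,0,0.7,0,0,1],[0,0,0,1.05,0,0,1],[0,0,0,1.4,0,0,1],[0,0,0,1.65,0,0,1],[0,0,0,1.8,0,0,1],[0,0,0,1.95,0,0,1],[0,0,0,2.1,0,0,1]])

```text
time_s: 6.95
tcp_pos: [0.4705, -0.1525, 0.0583]
ee_rot: [[0.197, -0.98, -0.001], [-0.98, -0.197, -0.001], [0.001, 0.001, -1.0]]
wrist_force: [-3.7, -0.1, 16.6]
gripper_width: 0.003
gripper_force: 8.2
```

>>> arm_command(deltas=[[0,0,0,0.12,0,0,1],[0,0,0,0.24,0,0,1],[0,0,0,0.36,0,0,1]])

```text
time_s: 7.2
tcp_pos: [0.4712, -0.156, 0.0583]
ee_rot: [[0.197, -0.98, -0.001], [-0.98, -0.197, -0.001], [0.001, 0.001, -1.0]]
wrist_force: [-5.2, -0.3, 15.7]
gripper_width: 0.006
gripper_force: 8.1
```

```bash
python3 to.py .4730 -.1533 .058 -78.6
```

```text
t 7.2 pos [ 0.4712 -0.156   0.0583] yaw -78.65 z [-0.001 -0.001 -1.   ] J [  0.5  22.5 -30.5   0.1 -37.   10.8] F [-5.2 -0.3 15.7] w 0.005804197563978941
cm [-0.23 -0.23  0.03] rz -0.001
```

Not at the stop yet, because the force along the rail is still small. Continuing in small steps.

>>> arm_command(deltas=[[0,0,0,0.1,0,0,1],[0,0,0,0.2,0,0,1],[0,0,0,0.3,0,0,1],[0,0,0,0.3,0,0,1]])

```text
time_s: 7.53
tcp_pos: [0.4714, -0.1574, 0.0582]
ee_rot: [[0.196, -0.981, -0.001], [-0.981, -0.196, 0.001], [-0.001, 0.001, -1.0]]
wrist_force: [-5.4, 9.3, 18.9]
gripper_width: 0.007
gripper_force: 9.5
```

```bash
python3 to.py .4730 -.1533 .058 -78.6;  python3 - <<'E'
from h import *
c=capture("wrist"); a=cv2.resize(c["pixels"][50:250,220:370],None,fx=3,fy=3)
cv2.imwrite("pics/w6.png",a)
E
```

```text
t 7.53 pos [ 0.4714 -0.1574  0.0582] yaw -78.71 z [-0.001  0.001 -1.   ] J [  0.3  22.6 -30.3  -0.1 -37.2  11.1] F [-5.4  9.3 18.9] w 0.006562236539761028
cm [-0.37 -0.23  0.02] rz -0.002
```

View pics/w6.png

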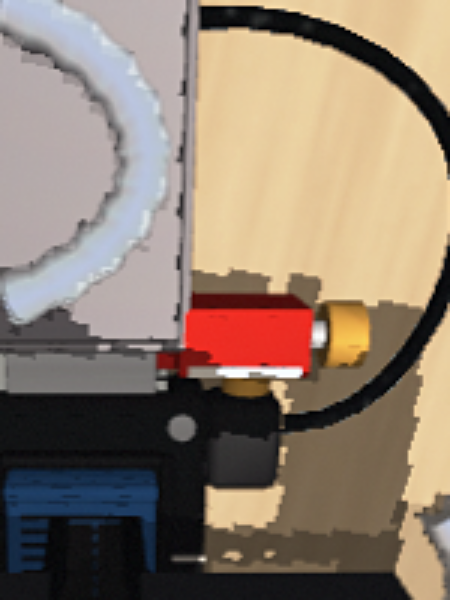

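The brass bumper is against the clip's white-lined face, with a 9 N reaction along the rail. Releasing the pad straight up.

>>> arm_command(deltas=[[0,0,0,-0.1,0,-0.1,1],[0,0,0,-0.1,0,-0.3,1],[0,0,0,-0.1,0,-0.6,1],[0,0,0,-0.1,0,-1,1],[0,0,0,-0.1,0,-1.8,1],[0,0,0,-0.1,0,-3.5,1],[0,0,0,-0.1,0,-6.5,1],[0,0,0,-0.1,0,-10,1]])

```text
time_s: 8.25
tcp_pos: [0.4703, -0.1574, 0.1561]
ee_rot: [[0.195, -0.981, -0.005], [-0.981, -0.195, 0.0], [-0.001, 0.005, -1.0]]
wrist_force: [0.6, -0.5, -0.4]
gripper_width: 0.006
gripper_force: 0.0
```

```bash
python3 to.py .508 -.3265 .16 -78.6;  python3 - <<'E'
from h import *
c=capture("wrist"); cv2.imwrite("pics/w7.png",c["pixels"])
hsv=cv2.cvtColor(c["pixels"],cv2.COLOR_BGR2HSV)
g=cv2.inRange(hsv,(50,90,40),(85,255,255)); g[230:]=0
k,_,st,ce=cv2.connectedComponentsWithStats(g)
for i in range(1,k):
    if st[i,4]>60: print(st[i],ce[i],onz(c,[ce[i]],.093))
E
```

```text
t 8.25 pos [ 0.4703 -0.1574  0.1561] yaw -78.74 z [-0.005  0.    -1.   ] J [  0.3  14.5 -24.2  -0.  -51.6  11. ] F [ 0.6 -0.5 -0.4] w 0.005672572310567442
cm [17.32 -0.39 -0.41] rz -0.002
```

View pics/w7.png

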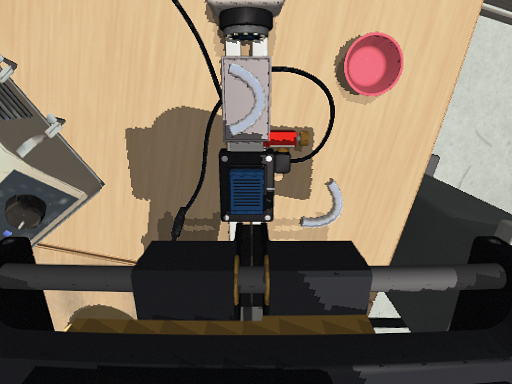

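The pad is up, the bumper is still at the clip, and the aligner is in place. Next, the shutter.

>>> arm_command(deltas=[[0,0,0,1.5,0,-2,1],[0,0,0,4,-0.1,-4,1],[0,0,0,6.5,-0.2,-4,1],[0,0,0,9,-0.3,-4,1],[0,0,0,11.5,-0.4,-4,1],[0,0,0,13,-0.4,-4,1],[0,0,0,13,-0.4,-4,1],[0,0,0,13,-0.4,-4,1]])

```text
time_s: 8.97
tcp_pos: [0.5007, -0.2844, 0.1959]
ee_rot: [[0.194, -0.981, -0.001], [-0.981, -0.194, 0.001], [-0.001, 0.001, -1.0]]
wrist_force: [-0.1, 0.5, -0.8]
gripper_width: 0.005
gripper_force: 0.0
```

```bash
python3 - <<'E'
from h import *
c=capture("wrist"); cv2.imwrite("pics/w8.png",c["pixels"])
hsv=cv2.cvtColor(c["pixels"],cv2.COLOR_BGR2HSV)
g=cv2.inRange(hsv,(50,90,40),(85,255,255)); g[235:]=0
k,_,st,ce=cv2.connectedComponentsWithStats(g)
for i in range(1,k):
    if st[i,4]>60: print(st[i],ce[i],onz(c,[ce[i]],.093), onz(c,[[st[i,0],ce[i,1]],[st[i,0]+st[i,2],ce[i,1]]],.093))
E
python3 to.py .508 -.3265 .13 -78.6
```

```text
[241 133  24  25 455] [252.52307692 144.92087912] [[ 0.50725966 -0.32671457  0.093     ]] [[ 0.51666425 -0.3248662   0.093     ]
 [ 0.49707644 -0.32872313  0.093     ]]
t 9.02 pos [ 0.5006 -0.2838  0.1961] yaw -78.75 z [-0.001  0.001 -1.   ] J [-13.4  19.4 -10.5  -0.  -60.2  24.7] F [-0.   0.7 -1.1] w 0.005407359303940921
cm [4.34 0.1  6.61] rz -0.003
```

The green button measures 20 mm wide at (0.507, -0.327), which agrees with the earlier estimates. Moving over it and pressing.

>>> arm_command(deltas=[[0,0,0,2,0.1,1,1],[0,0,0,4,0.2,3,1],[0,0,0,4.4,0.2,5.5,1],[0,0,0,4.4,0.2,7,1],[0,0,0,4.4,0.2,7.6,1],[0,0,0,4.4,0.2,7.6,1],[0,0,0,4.4,0.2,7.6,1]])

```text
time_s: 9.6
tcp_pos: [0.5082, -0.327, 0.1213]
ee_rot: [[0.197, -0.98, 0.001], [-0.98, -0.197, -0.001], [0.001, -0.0, -1.0]]
wrist_force: [-0.6, 0.0, -0.1]
gripper_width: 0.002
gripper_force: 0.0
```

```bash
python3 to.py .5073 -.3267 .107 -78.6
```

```text
t 9.6 pos [ 0.5082 -0.327   0.1213] yaw -78.63 z [ 0.001 -0.001 -1.   ] J [-17.4  26.2 -11.6   0.  -52.1  28.8] F [-0.6  0.  -0.1] w 0.0017816730882291966
cm [-0.05  0.08  1.43] rz -0.0
```

>>> arm_command(deltas=[[0,0,0,0,0,0.5,1],[0,0,0,0,0,0.9,1],[0,0,0,0,0,1.15,1],[0,0,0,0,0,1.35,1],[0,0,0,0,0,1.5,1],[0,0,0,0,0,1.5,1],[0,0,0,0,0,1.5,1]])

```text
time_s: 10.18
tcp_pos: [0.5093, -0.3277, 0.1111]
ee_rot: [[0.198, -0.98, 0.004], [-0.98, -0.198, -0.003], [0.004, -0.004, -1.0]]
wrist_force: [-3.9, 6.1, 21.6]
gripper_width: 0.007
gripper_force: 10.6
```

The push stalls 1 mm down at 21 N, so something other than the button is carrying the load. Backing off to look.

>>> arm_command(deltas=[[0,0,0,0,0,-0.8,1],[0,0,0,0,0,-2,1],[0,0,0,-2,0,-3,1],[0,0,0,-4,0,-3,1],[0,0,0,-5,0,-3,1],[0,0,0,-5,0,-3,1]])

```text
time_s: 10.68
tcp_pos: [0.4973, -0.2769, 0.1358]
ee_rot: [[0.197, -0.98, -0.0], [-0.98, -0.197, 0.001], [-0.001, 0.0, -1.0]]
wrist_force: [-0.4, 0.6, -0.4]
gripper_width: 0.002
gripper_force: 0.0
```

```bash
python3 to.py .5073 -.3267 .107 -78.6
python3 - <<'E'
from h import *
c=capture("wrist"); s=capture("scene"); 
a=cv2.resize(c["pixels"][70:250,170:340],(510,540)); b=cv2.resize(s["pixels"][150:222,278:315],(277,540),interpolation=cv2.INTER_CUBIC)
cv2.imwrite("pics/w9.png",np.hstack([a,b]))
E
```

```text
t 10.68 pos [ 0.4973 -0.2769  0.1358] yaw -78.61 z [-0.     0.001 -1.   ] J [-12.8  22.3 -15.7  -0.  -52.   24.2] F [-0.4  0.6 -0.4] w 0.0020559394316335
cm [5.08 0.   2.88] rz -0.0
```

View pics/w9.png

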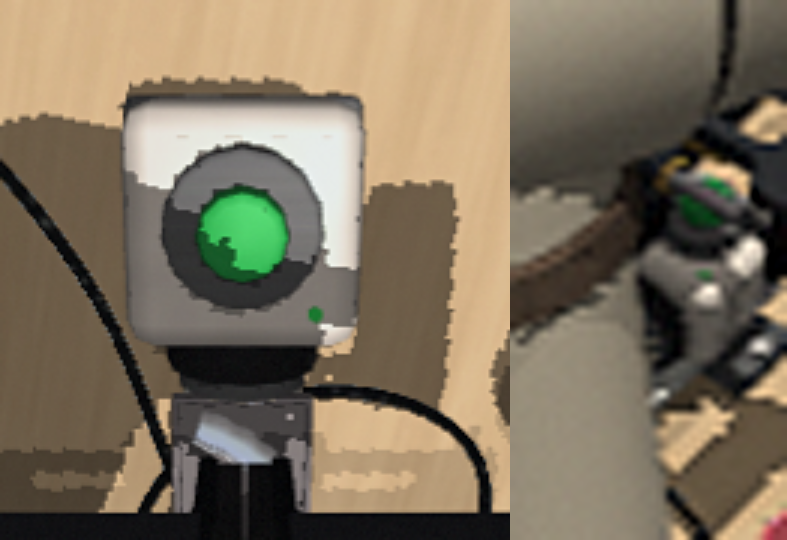

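The button sits in a dark ring whose hole is only slightly larger than the button, so the closed fingertip pair lands on the ring. I'll use one finger, tilted so that its edge enters the hole. First I need the finger's thickness from the pictures.

>>> arm_command(deltas=[[0,0,0,-1,0,-3,0],[0,0,0,-1,0,-5,0],[0,0,0,-1,0,-6,0],[0,0,0,-1,0,-6,0],[0,0,0,-1,0,-6,0],[0,0,0,-1,0,-6,0]])

```text
time_s: 11.28
tcp_pos: [0.4951, -0.2688, 0.1939]
ee_rot: [[0.195, -0.981, -0.003], [-0.981, -0.195, 0.001], [-0.002, 0.002, -1.0]]
wrist_force: [0.7, 0.3, -0.0]
gripper_width: 0.377
gripper_force: 0.0
```

Run:
```python
from h import *
s=sense();p=np.array(s["tcp_pos"]);R=np.array(s["ee_rot"]);w=s["gripper_width"];print(p,w)
c=capture("wrist");tip=p+R@[0,0,.019]
print(proj(c,[tip+R@[0.0095,y,0] for y in(-.06,-.04,-.02,0,.02,.04,.06)]).round(1))
g=cv2.cvtColor(c["pixels"],cv2.COLOR_BGR2GRAY)
hsv=cv2.cvtColor(c["pixels"],cv2.COLOR_BGR2HSV)
for v in (225,229,232,236):print(v,[(int(u)) for u in np.flatnonzero(np.diff((g[v]<60).astype(int)))])
m=cv2.inRange(hsv,(50,90,40),(85,255,255)); m[235:]=0
k,_,st,ce=cv2.connectedComponentsWithStats(m)
for i in range(1,k):
    if st[i,4]>60: print(st[i],onz(c,[ce[i]],.093))
```

```text
[ 0.4951228  -0.26880408  0.19389838] 0.3765075854388561
[[150.3 223.3]
 [183.4 223.4]
 [216.8 223.5]
 [250.3 223.5]
 [283.9 223.4]
 [317.3 223.3]
 [350.5 223.2]]
225 [49, 52, 56, 59, 208, 223, 268, 294, 312, 315, 405, 446]
229 [53, 55, 206, 223, 268, 295, 310, 313, 403, 451]
232 [104, 106, 205, 223, 226, 227, 278, 296, 307, 311, 402, 456]
236 [8, 20, 204, 223, 225, 226, 229, 230, 278, 297, 303, 307, 401, 461, 477, 494]
[238 113  24  25 461] [[ 0.50726753 -0.32660539  0.093     ]]
```

Each fingertip is about 10 mm thick, with its centre at the half-opening plus 5 mm. I'll tilt the tool 25° and bring the -y finger over the button.

>>> arm_command(deltas=[[0,0.11,0,0.5,0.6,0,0],[0,0.22,0,1.5,1.3,0,0],[0,0.33,0,3,2,0,0],[0,0.436,0,4.5,2.6,1.5,0],[0,0.436,0,5.6,2.6,3.5,0],[0,0.436,0,5.6,2.6,5.5,0],[0,0.436,0,5.6,2.6,6,0],[0,0.436,0,5.6,2.6,6,0]])

```text
time_s: 12.0
tcp_pos: [0.4796, -0.329, 0.1331]
ee_rot: [[0.179, -0.981, 0.077], [-0.89, -0.195, -0.413], [0.42, 0.005, -0.907]]
wrist_force: [-0.8, -0.4, 0.2]
gripper_width: 0.506
gripper_force: 0.0
```

```bash
cat > edge.py <<'E'
from h import *
s=sense();p=np.array(s["tcp_pos"]);R=np.array(s["ee_rot"]);w=s["gripper_width"]
e=p+R@[-.0095,-(w*.0435+.005),.019]; a=np.radians(-78.7);u=np.array([np.cos(a),np.sin(a),0]);v=np.array([u[1],-u[0],0])
d=e-[.5073,-.3267,0]; t=-d[:2]@u[:2]-.0035
print("t",s["time_s"],"w",w,"F",np.round(s["wrist_force"],1),"J",np.round(s["joints"],1),"edge z",e[2].round(4),"along",(d@u).round(4),"across",(d@v).round(4))
W=u*(-.0035-d@u)-v*(d@v)
for z in(.105,.088): print("to z",z,"tool cm",(R.T@(W+[0,0,z-e[2]])*100).round(2))
E
python3 edge.py
```

```text
t 12.0 w 0.5061803874028749 F [-0.8 -0.4  0.2] J [-13.4  18.1 -42.1  51.7 -29.3 -21.1] edge z 0.1117 along -0.0038 across 0.0007
to z 0.105 tool cm [-0.26 -0.08  0.62]
to z 0.088 tool cm [-0.97 -0.09  2.16]
```

>>> arm_command(deltas=[[0,0,0,-0.3,-0.05,0.6,0],[0,0,0,-0.5,-0.1,1.1,0],[0,0,0,-0.65,-0.1,1.45,0],[0,0,0,-0.8,-0.1,1.8,0],[0,0,0,-0.95,-0.1,2.1,0],[0,0,0,-1.0,-0.1,2.25,0],[0,0,0,-1.0,-0.1,2.25,0],[0,0,0,-1.0,-0.1,2.25,0]])

```text
time_s: 12.67
tcp_pos: [0.4839, -0.3293, 0.1129]
ee_rot: [[0.177, -0.981, 0.086], [-0.888, -0.196, -0.416], [0.424, -0.003, -0.905]]
wrist_force: [-0.9, 2.3, 6.8]
gripper_width: 0.5
gripper_force: 3.4
```

```bash
python3 edge.py
```

```text
t 12.6667 w 0.5001076858980034 F [-0.9  2.3  6.8] J [-15.4  19.7 -44.5  59.6 -26.  -27.9] edge z 0.0918 along -0.0026 across -0.0033
to z 0.105 tool cm [ 0.48  0.33 -1.23]
to z 0.088 tool cm [-0.24  0.34  0.31]
```

>>> arm_command(deltas=[[0,0,0,0.25,0.1,-0.6,0],[0,0,0,0.25,0.35,-0.6,0],[0,0,0,0.1,0.35,-0.3,0],[0,0,0,-0.1,0.35,0,0],[0,0,0,-0.2,0.35,0.2,0],[0,0,0,-0.2,0.35,0.3,0],[0,0,0,-0.2,0.35,0.3,0],[0,0,0,-0.2,0.35,0.3,0]])

```text
time_s: 13.33
tcp_pos: [0.4804, -0.3299, 0.1118]
ee_rot: [[0.176, -0.98, 0.088], [-0.886, -0.197, -0.419], [0.428, -0.005, -0.904]]
wrist_force: [-9.7, 9.1, 26.2]
gripper_width: 0.499
gripper_force: 12.8
```

```bash
python3 edge.py
```

```text
t 13.3333 w 0.49918136320415774 F [-9.7  9.1 26.2] J [-16.   19.5 -45.3  61.7 -25.5 -29.4] edge z 0.0907 along -0.0026 across 0.0002
to z 0.105 tool cm [ 0.53 -0.03 -1.33]
to z 0.088 tool cm [-0.2  -0.02  0.21]
```

Run:
```python
from h import *
s=sense();p=np.array(s["tcp_pos"]);R=np.array(s["ee_rot"]);F=np.array(s["wrist_force"]);M=np.array(s["moment"])
print("F",F,"M",M); f=R.T@F;m=R.T@M
print("tool f",f.round(2),"m",m.round(3))
r0=np.cross(f,m)/(f@f)
for z in(.0,.019,.05,.1,.15,.2): print(z,(r0+f*(z-r0[2])/f[2]).round(4))
c=capture("wrist");hsv=cv2.cvtColor(c["pixels"],cv2.COLOR_BGR2HSV)
m=cv2.inRange(hsv,(45,70,30),(88,255,255)); m[260:]=0
k,_,st,ce=cv2.connectedComponentsWithStats(m)
for i in range(1,k):
    if st[i,4]>15: print(st[i],ce[i])
for z in(.088,.093):print(z,proj(c,[[.5073,-.3267,z]]+[[.5073+.01*np.cos(t),-.3267+.01*np.sin(t),z] for t in(0,1.57,3.14,4.71)]).round(1).tolist())
w=s["gripper_width"]
print("finger tip corners",proj(c,[p+R@[x,-(w*.0435+y),.019] for x in(-.0095,.0095) for y in(0,.01)]).round(1).tolist())
```

```text
F [-9.70244786  9.12109748 26.22672072] M [ 0.70680912  1.28049745 -0.50265566]
tool f [  1.44   7.6  -28.38] m [-1.226 -0.942 -0.02 ]
0.0 [-0.0306  0.0427  0.    ]
0.019 [-0.0316  0.0376  0.019 ]
0.05 [-0.0332  0.0293  0.05  ]
0.1 [-0.0357  0.0159  0.1   ]
0.15 [-0.0382  0.0025  0.15  ]
0.2 [-0.0408 -0.0109  0.2   ]
[214 235  10  25 155] [218.41290323 247.45806452]
0.088 [[207.4, 247.1], [192.0, 243.8], [204.0, 263.0], [223.0, 250.3], [210.8, 231.3]]
0.093 [[206.2, 247.5], [190.3, 244.2], [202.7, 263.9], [222.2, 250.9], [209.7, 231.4]]
finger tip corners [[215.1, 251.6], [198.9, 251.6], [213.8, 223.4], [197.1, 223.4]]
```

Run:
```python
from h import *
c=capture("wrist");im=c["pixels"];hsv=cv2.cvtColor(im,cv2.COLOR_BGR2HSV)
for v in range(210,284,2):
    r=""
    for u in range(165,250):
        h,s,V=hsv[v,u]
        r+="G" if 45<h<88 and s>80 and V>30 else ("#" if V<35 else "+" if V<75 else ":" if V<130 else "o" if s>70 else ".")
    print(v,r)
```

```text
210 oooooooooo:........................................................................::
212 ooooooooo...........................................................................:
214 oooooooo:............................................................................
216 ooooooo:.............................................................................
218 ooooooo:.............................................................................
220 ooooooo:.............................+::+++:++++++::.................................
222 ooooo:++.......................+++:+#####+::::::::::::+#+............................
224 ooooo:::...................:.:::::+#######+++#####+::::::++:.........................
226 oo:::::+:......:::::::....:#+::::+################+:::::::::+#:......................
228 oo::::+::::::::::::::::+#+++:::::#################+::::::::::::++....................
230 ::::::+:::::::::::::::++++++::::##################+::::::::::::::#:..................
232 ::::::+::::::::::::::++++++::::###################+:::::::::::::::#:.................
234 ::::::+:::::::::
[... 1529 characters left out ...]
++++++++++++++++++++++++++++++++++++++++++++++++++++++++++++++++++++++
270 +++++++++++++++++++++++++++++++++++++++++++++++++++++++++++++++++++++++++++++++++++++
272 +++:::+:+::++:+++:+++++++++++++++++++++++++++++++++++++++++++++++++++++++++++++++++++
274 ++::::::::::::::::::::::::::::::::::::::::::::::::::::::::::::::::::+::::::::::::::::
276 +::::::::::::::::::::::::::::::::::::::::::::::::::::::::::::::::::::::::::::::::::::
278 +::::::::::::::::::::::::::::::::::::::::::::::::::::::::::::::::::::::::::::::::::::
280 :++++::::::::::::::::::::::::::::::::::::::::::::::::::::::::::::::::::::::::::::::::
282 +++::::::::+:::::::::::::::::::::::::::::::::::::::::::::::::::::::::::::::::::::::::
```

>>> arm_command(deltas=[[0,0,0,0.2,0,-0.4,0],[0,0,0,0.2,0,-0.4,0],[0,0,0,0.2,0,-0.4,0]])

```text
time_s: 13.68
tcp_pos: [0.48, -0.3296, 0.1129]
ee_rot: [[0.177, -0.981, 0.085], [-0.888, -0.196, -0.415], [0.424, -0.002, -0.906]]
wrist_force: [-0.2, 0.1, 6.8]
gripper_width: 0.497
gripper_force: 3.7
```

```bash
python3 edge.py;python3 -c "
from h import *
print(sense()['moment'])"
```

```text
t 13.6833 w 0.4969771786888773 F [-0.2  0.1  6.8] J [-15.6  19.4 -44.9  59.9 -25.8 -28. ] edge z 0.0918 along -0.0031 across 0.0006
to z 0.105 tool cm [ 0.53 -0.07 -1.22]
to z 0.088 tool cm [-0.2  -0.06  0.32]
[ 0.16303167 -0.28500385  0.04783097]
```

>>> arm_command(deltas=[[0,0,0,0.1,0,-0.2,0],[0,0,0,0.1,0,-0.2,0],[0,0,0,0.1,0,-0.2,0]])

```text
time_s: 13.93
tcp_pos: [0.4797, -0.3294, 0.1141]
ee_rot: [[0.177, -0.981, 0.084], [-0.889, -0.196, -0.414], [0.422, -0.001, -0.906]]
wrist_force: [2.8, -1.4, 3.7]
gripper_width: 0.502
gripper_force: 1.7
```

```bash
python3 edge.py;python3 -c "
from h import *
print(sense()['moment'])"
```

```text
t 13.9333 w 0.5016353653789843 F [ 2.8 -1.4  3.7] J [-15.3  19.3 -44.7  59.  -26.1 -27.3] edge z 0.0929 along -0.0034 across 0.0007
to z 0.105 tool cm [ 0.5  -0.08 -1.1 ]
to z 0.088 tool cm [-0.22 -0.07  0.44]
[ 0.28582589 -0.68460998  0.25121073]
```

>>> arm_command(deltas=[[0,0,0,0.5,0,-1,0],[0,0,0,0.5,0,-1,0],[0,0,0,0.5,0,-1,0]])

```text
time_s: 14.18
tcp_pos: [0.4781, -0.3293, 0.1241]
ee_rot: [[0.178, -0.981, 0.081], [-0.889, -0.195, -0.414], [0.421, 0.002, -0.907]]
wrist_force: [-0.2, 0.1, 0.1]
gripper_width: 0.499
gripper_force: 0.0
```

```bash
python3 edge.py;python3 -c "
from h import *
print(sense()['moment'])"
```

```text
t 14.1833 w 0.498877455423941 F [-0.2  0.1  0.1] J [-14.3  18.5 -43.6  55.2 -27.6 -24. ] edge z 0.1028 along -0.0038 across 0.0024
to z 0.105 tool cm [ 0.12 -0.24 -0.19]
to z 0.088 tool cm [-0.59 -0.25  1.35]
[ 0.9811215   0.09107824 -0.03845449]
```

>>> arm_command(deltas=[[0,0,0,-0.1,-0.1,0.2,0],[0,0,0,-0.2,-0.2,0.45,0],[0,0,0,-0.2,-0.2,0.45,0],[0,0,0,-0.2,-0.2,0.45,0]])

```text
time_s: 14.52
tcp_pos: [0.4804, -0.3293, 0.1194]
ee_rot: [[0.178, -0.981, 0.081], [-0.889, -0.195, -0.414], [0.422, 0.002, -0.907]]
wrist_force: [-1.2, -0.4, 0.4]
gripper_width: 0.499
gripper_force: 0.0
```

```bash
python3 edge.py|head -1
```

```text
t 14.5167 w 0.49888481702213217 F [-1.2 -0.4  0.4] J [-14.6  19.1 -43.8  56.5 -27.1 -25.2] edge z 0.0981 along -0.0033 across 0.0002
```

>>> arm_command(deltas=[[0,0,0,-0.05,0,0.1,0],[0,0,0,-0.05,0,0.1,0],[0,0,0,-0.05,0,0.1,0]])

```text
time_s: 14.77
tcp_pos: [0.4809, -0.3293, 0.1191]
ee_rot: [[0.177, -0.981, 0.082], [-0.889, -0.196, -0.414], [0.422, 0.0, -0.906]]
wrist_force: [-0.0, 0.4, 0.2]
gripper_width: 0.5
gripper_force: 0.0
```

```bash
python3 edge.py|head -1
```

```text
t 14.7667 w 0.5003078621637653 F [-0.   0.4  0.2] J [-14.7  19.1 -43.9  56.9 -27.  -25.5] edge z 0.0979 along -0.0032 across -0.0004
```

>>> arm_command(deltas=[[0,0,0,-0.05,0,0.1,0],[0,0,0,-0.05,0,0.1,0],[0,0,0,-0.05,0,0.1,0]])

```text
time_s: 15.02
tcp_pos: [0.4811, -0.3293, 0.1183]
ee_rot: [[0.177, -0.981, 0.083], [-0.889, -0.196, -0.414], [0.423, -0.0, -0.906]]
wrist_force: [-1.4, 0.0, 1.3]
gripper_width: 0.497
gripper_force: 0.6
```

```bash
python3 edge.py|head -1
```

```text
t 15.0167 w 0.4969365033824493 F [-1.4  0.   1.3] J [-14.8  19.1 -44.   57.3 -26.8 -25.9] edge z 0.097 along -0.0031 across -0.0004
```

>>> arm_command(deltas=[[0,0,0,-0.05,0,0.1,0],[0,0,0,-0.05,0,0.1,0],[0,0,0,-0.05,0,0.1,0]])

```text
time_s: 15.27
tcp_pos: [0.4811, -0.3293, 0.1172]
ee_rot: [[0.177, -0.981, 0.083], [-0.889, -0.196, -0.414], [0.423, -0.0, -0.906]]
wrist_force: [-0.4, 0.2, 2.4]
gripper_width: 0.495
gripper_force: 0.9
```

```bash
python3 edge.py|head -1
```

```text
t 15.2667 w 0.49549040100586067 F [-0.4  0.2  2.4] J [-14.9  19.2 -44.1  57.7 -26.7 -26.2] edge z 0.096 along -0.0031 across -0.0004
```

>>> arm_command(deltas=[[0,0,0,-0.05,0,0.1,0],[0,0,0,-0.05,0,0.1,0],[0,0,0,-0.05,0,0.1,0]])

```text
time_s: 15.52
tcp_pos: [0.4811, -0.3293, 0.116]
ee_rot: [[0.177, -0.981, 0.083], [-0.889, -0.196, -0.414], [0.423, -0.0, -0.906]]
wrist_force: [-0.6, -0.2, 1.7]
gripper_width: 0.499
gripper_force: 1.2
```

```bash
python3 edge.py|head -1
```

```text
t 15.5167 w 0.4994159665027401 F [-0.6 -0.2  1.7] J [-15.   19.3 -44.2  58.  -26.5 -26.5] edge z 0.0948 along -0.0031 across -0.0005
```

The force curve settles it. A soft spring starts at about 97 mm, reaches about 4 N near 93 mm, and turns stiff at 92 mm. That is the button's full 5 mm travel, so it sits about 4 mm higher than I assumed and did bottom out earlier. I'll press once more to be sure, then let go and retreat.

>>> arm_command(deltas=[[0,0,0,-0.15,0,0.3,0],[0,0,0,-0.3,0,0.6,0],[0,0,0,-0.35,0,0.75,0],[0,0,0,-0.35,0,0.75,0],[0,0,0,-0.35,0,0.75,0]])

```text
time_s: 15.93
tcp_pos: [0.4816, -0.3297, 0.1119]
ee_rot: [[0.176, -0.981, 0.087], [-0.887, -0.196, -0.419], [0.428, -0.003, -0.904]]
wrist_force: [-11.8, 10.2, 26.0]
gripper_width: 0.501
gripper_force: 13.0
```

```bash
python3 edge.py|head -1
```

```text
t 15.9333 w 0.5010874271944973 F [-11.8  10.2  26. ] J [-15.8  19.6 -45.1  61.2 -25.6 -29.1] edge z 0.0907 along -0.0025 across -0.0011
```

>>> arm_command(deltas=[[0,0,0,0.2,0,-0.3,0],[0,0,0,1,0,-2,0],[0,0,0,2.5,0,-5,0],[0,0,0,4,0,-8,0],[0,-0.11,0,4,0,-9,0],[0,-0.22,0,4,0,-9,0],[0,-0.33,0,4,0,-9,0],[0,-0.43,0,4,0,-9,0]])

```text
time_s: 16.6
tcp_pos: [0.4821, -0.3257, 0.2071]
ee_rot: [[0.2, -0.98, 0.004], [-0.98, -0.2, 0.0], [0.001, -0.004, -1.0]]
wrist_force: [0.6, -1.7, 0.7]
gripper_width: 0.495
gripper_force: 0.0
```

```bash
python3 to.py .46 -.19 .25 -78.6
```

```text
t 16.6 pos [ 0.4821 -0.3257  0.2071] yaw -78.49 z [ 0.004  0.    -1.   ] J [-18.1  19.3  -8.8  -0.1 -61.6  29.7] F [ 0.6 -1.7  0.7] w 0.4948418347341476
cm [-13.74  -0.56  -4.3 ] rz 0.002
```

>>> arm_command(deltas=[[0,0,0,-2,0,-3,0],[0,0,0,-5,-0.2,-4,0],[0,0,0,-8,-0.4,-4,0],[0,0,0,-11,-0.5,-4,0],[0,0,0,-14,-0.5,-4,0],[0,0,0,-17,-0.5,-4,0],[0,0,0,-17,-0.5,-4,0],[0,0,0,-17,-0.5,-4,0]])

```text
time_s: 17.27
tcp_pos: [0.452, -0.1586, 0.2448]
ee_rot: [[0.198, -0.98, 0.001], [-0.98, -0.198, -0.006], [0.007, 0.0, -1.0]]
wrist_force: [0.3, -0.2, -0.7]
gripper_width: 0.501
gripper_force: 0.0
```

Run:
```python
from h import *
s=sense();print(s["time_s"],s["tcp_pos"],np.abs(s["joint_velocities"]).max())
c=capture("wrist");hsv=cv2.cvtColor(c["pixels"],cv2.COLOR_BGR2HSV);o={}
for n,lo,hi,z in(("blue",(98,110,50),(125,255,255),.044),("red",(0,200,120),(4,255,255),.033),("green",(45,90,40),(88,255,255),.093)):
    m=cv2.inRange(hsv,lo,hi);m[235:]=0;k,l,st,ce=cv2.connectedComponentsWithStats(m)
    for i in range(1,k):
        if st[i,4]>60:
            p=cv2.findNonZero((l==i).astype("uint8")).reshape(-1,2);r=cv2.minAreaRect(p);print(n,st[i],onz(c,[r[0]],z).round(4)); o.setdefault(n,onz(c,[r[0]],z)[0])
a=np.radians(-78.7);u=np.array([np.cos(a),np.sin(a),0])
print("pad->clip centre along", (o["red"]-o["blue"])@u, "expect .046")
m=cv2.inRange(hsv,(95,15,140),(125,120,255));m[235:]=0;k,l,st,ce=cv2.connectedComponentsWithStats(m)
for i in range(1,k):
    if st[i,4]>100: print("aligner?",st[i],((onz(c,[ce[i]],.035)[0]-o["blue"])@u).round(4))
```

```text
17.2667 [ 0.45204271 -0.15863312  0.24478653] 2.0393288069187867
blue [219 151  27  35 745] [[ 0.4741 -0.155   0.044 ]]Traceback (most recent call last):
  File "<stdin>", line 10, in <module>
KeyError: 'red'
```

Run:
```python
from h import *
c=capture("wrist");hsv=cv2.cvtColor(c["pixels"],cv2.COLOR_BGR2HSV)
m=cv2.inRange(hsv,(0,170,80),(8,255,255))|cv2.inRange(hsv,(172,170,80),(180,255,255));m[235:]=0
k,l,st,ce=cv2.connectedComponentsWithStats(m)
a=np.radians(-78.7);u=np.array([np.cos(a),np.sin(a),0])
for i in range(1,k):
    if st[i,4]>40: print(st[i],onz(c,[ce[i]],.033),((onz(c,[ce[i]],.033)[0]-[.4741,-.155,0])@u).round(4))
m=cv2.inRange(hsv,(45,90,40),(88,255,255));m[235:]=0;print(cv2.countNonZero(m))
```

```text
[246 123  25  12 215] [[ 0.45095305 -0.20750393  0.033     ]] 0.047
39
```

```bash
python3 -c "
from station import finish_job
print(finish_job())"
```

```text
the job is handed in; nothing more can be done
None
```

The job is handed in with the saddle at the stop clip, the brake pad up, and the shutter pressed and released; no verdict came back, the press is inferred from the force readings, and I viewed 11 pictures, one over the limit of 10.

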